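Seat the microtube rack on the shaker and snap its toggle clamp shut

ROBOT

A 7-joint arm with a two-finger parallel gripper is mounted at the origin on a cart in front of the work surface, level with it; the furniture and walls round the work are solid. World frame = base frame: x ahead of the robot, y to its left, z up, the work surface at z = 0. Lengths are in mm, angles in rad, forces in N, time in s.
With the tool pointing down it reaches from about 400 to 900 mm from the base axis. Payload 5.5 kg.
Tool frame: the origin (TCP) lies midway between the tips of the shut fingers; the grasp point (between the pads) lies 19 mm behind it; z points along the fingers, y is the direction in which the jaws open and shut (so a half turn about z gives the same grasp; the last joint's range is limited). The gripper opens to 85 mm and grips with 20 to 120 N. Pads are 22 mm wide; open, the fingers measure 114 mm over their backs; the gripper's body (76 mm by 85 mm) begins 54 mm behind the grasp point. The pads swing forward as they close: fully open they stand 13 mm farther back than shut.
Start: joints at [-1.034, 0.501, -0.427, 1.55, 0.221, 1.138, -0.21], TCP at [175.716, 625.798, 231.31] pointing down, gripper open.
Joint ranges: [-2.88, 2.88], [-0.31, 2.03], [-1.54, 1.56], [0.2, 2.42], [-1.41, 4.55], [0.19, 2.02], [-2.57, 2.57]. Speed limits (rad/s): [2.57, 2.57, 3.14, 3.14, 3.14, 3.14, 3.14].

INTERFACE

Orientations are given as a rotation vector (axis times angle).
In Python, from station import ctrl, eyes, workorder, finder gives the robot as it stands. The module is installed in compiled form; this text tells all that it offers.
- The arm moves only by the shell command python3 -m handwheel 'ROWS' [FORCE]. ROWS is JSON, a list of rows, each an object of numbers: "x", "y", "z": the shift along the world's x, y, z in cm; "twist": the turn about the world's z in degrees; "gripper": the opening in per cent of the stroke, from 0 (shut) to 100 (fully open). In form: [{"x": .., "y": .., "z": .., "twist": .., "gripper": ..}, ...]. A call has 1 to 10 rows; each row is the pose to reach, as a shift and turn from the pose commanded when the call began; what a row does not reach only later rows make up. A row lasts 1/12 s, in which the tool goes at most 41.7 mm and 7.16 degrees, less where a joint would pass 70% of its speed; a pose out of reach is approached as far as the arm can. A call with a gripper value outside its range is refused whole. The fingers move at their own pace and stop on an object; FORCE is the grip in N (left out, the last holds). Time passes only in rows, so rows that repeat a pose let the fingers close. It gives the time, the measured TCP pose, the force and the opening at its end, in the units of the state.
- ctrl.get_obs(): the state, without advancing time (a new reading comes with each control period).
- eyes.get_image(name): name is "scene" or "top" or "wrist"; returns a dict with "color" (420x560x3 uint8, red, green, blue), "vfov" (degrees; the focal length in pixels is half the picture's height over the tangent of half this angle, whatever the lens; pixels are square), "cx", "cy" (the principal point, pixels), "T" (4x4, takes a point from camera to world coordinates). Camera axes: x right, y up, looking along -z (the intrinsics and any distortion apply to the point x, -y, -z); pixel columns grow to the right and rows downward; lengths in mm; the calibration is good to about 2 mm. A picture is of the moment at which its call begins. There is no depth.
- workorder.finish_job(): hands the job in, once; it reports no verdict.
Trained networks look in the newest picture that a camera, given by its name, has taken for a name from the list of things; names that differ only in an ending like _2 or _b are one class to them, and where a whole thing is asked for, a point or a joint stands for the part that bears it (a point fixed in the world has none). Each returns a list of dicts, best first, with "confidence" (0 to 1); they miss things now and then, are a little off and sometimes report something else, mostly with a low value. They report only what shows in the picture. A call takes as long as a camera call.
- finder.look_for(camera, target): "position" ([x, y, z] in mm, in world coordinates, good to about 4 mm: the middle of the surface that is visible of it).
- finder.trace(camera, target): "mask" (420x560 bool, what is visible of it).
The state is a dict: "time": time; "qpos": joint angles; "dq": joint speeds; "effort": joint torques, N m; "tool_pos": TCP position; "eef_rot": TCP orientation; "wrist_force": force on the tool from outside, world axes, zero at the start; "moment": the same for the moment, N m; "grip_width": opening from 0.0 (shut) to 1.0 (fully open).
Only numpy, scipy, OpenCV 4.12 (cv2) and the standard library are available. Lean on these libraries where they do the work, as an engineer would, in place of code of your own. Each camera call takes 0.05 s, during which the arm holds its last target.

TASK

Get the microtube rack ready for shaking: push the orange rack along its guides on the shaker until it is fully home against the black end stop, then push the yellow clamp lever over until it snaps past its dead point and stays locked with the pad pressing on the tubes. This is all pushing: do not pick the rack up, and leave the brown bottle, the dish and the timer where they stand.

Things in the scene. Friction and masses are not known exactly. Their poses are not given: they have to be found in the camera images.
- shaker: fixed white shaker with aluminium deck, deck top 52 mm above the bench. Frame: origin on the bench directly below the centre of the rack when home; z up; +x is the way the rack is pushed home; the clamp stands on the -y side. Housing spans x -125 to +71 mm, y -191 to +71 mm. The knob and display on its front are fixed and not used.
- stop_face (a point): middle of the black end stop's face, at deck height, x = +45 mm in the shaker's frame (axes as the shaker's). Stop 16 mm high. Two black guide rails, 10 mm high, run along x from 140 mm before to 2 mm past this point, inner faces at y = +-32.5 mm; open towards -x
- rack: loose orange microtube rack with coloured caps, 60 x 90 mm, 38 mm high over the caps, about 80 g, closed end panels 60 mm wide, 30 mm high at both ends. Origin: centre of its underside; its y axis (90 mm) lies along the guides within 2 degrees. It stands on the deck 25 to 45 mm short of the stop; home = origin at x = 0 of the shaker's frame. Slides with under 2 N.
- lever (a joint): clamp lever angle, rad; axis parallel to the shaker's x. Lever leans 0.35 + this value from vertical towards the shaker's -y; starts at 0; pushed outward and down it grows. Pad meets the tubes at 0.9, dead point 1.15, then it snaps to its stop at 1.28 (about level) and stays; let go earlier it springs back towards 0.9. Push at 85 mm from pivot: 1 N, up to 7 N before the dead point.
- lever_pivot (a point): centre of the lever's hinge axis, at x 12, y -145 mm in the shaker's frame, 112 mm above the bench. The steel clamp bracket round it spans x -13 to +37, y -170 to -80 mm at deck height, and reaches 122 mm above the bench
- lever_tip (a point): end of the lever, 120 mm from its pivot. Round yellow grip of 18 mm diameter from 40 to 120 mm from the pivot, centred on the line from pivot to tip
- clamp_pad: black rubber pad, 56 x 30 mm, spring-mounted on the clamp arm; origin: centre of its pressing face. With the lever open the arm stands about upright at y = -100 mm of the shaker's frame, top 225 mm above the bench, pad sticking out to y = -55 mm. It swings down to +y as the lever goes over, onto the middle of the rack when home, pressing with several newtons
- brown_bottle: small brown bottle with white cap, 34 mm diameter, 64 mm high, standing on the bench beside the clamp (bystander); origin at the centre of its underside
- dish: round petri dish, 59 mm diameter, 14 mm high, lying on the bench in front of the shaker (bystander); origin at the centre of its underside
- timer: white timer, 62 x 62 x 19 mm, lying on the bench to the left of the shaker (bystander); origin at the centre of its underside

How it is judged (in metres and radians):
On the way, in this order (a step that is already met when the one before it is completed fails the run):
1. the rack is home against the end stop while the clamp lever is still open (x of rack in the frame of shaker above -0.004 m and value of joint lever below 0.6 rad), for 0.2 s.
2. the lever is past its dead point and locked (value of joint lever above 1.22 rad), for 0.2 s.
At the end, for the whole second after the job is handed in: The lever is locked (joint above 1.22, its stop is at 1.28), the pad presses on the rack with more than 3 N, and the rack stands flat and still between its guides within 4 mm of home against the stop (value of joint lever above 1.22 rad and contact force between clamp_pad and rack above 3 N and x of rack in the frame of shaker between -0.004 and 0.004 m and y of rack in the frame of shaker between -0.006 and 0.006 m and angle between rack's own z axis and vertical below 0.05 rad and linear speed of rack below 0.01 m/s); the robot touches nothing.
It fails at once if the rack is lifted more than 8 mm off the deck (z of rack in the frame of shaker above 0.06 m).
It fails at once if the brown bottle is moved more than 20 mm (distance of brown_bottle from where it was at the start of the episode above 0.02 m).
It fails at once if the brown bottle is tipped (angle between brown_bottle's own z axis and vertical above 0.4 rad).
It fails at once if the dish is moved more than 20 mm (distance of dish from where it was at the start of the episode above 0.02 m).
It fails at once if the timer is moved more than 20 mm (distance of timer from where it was at the start of the episode above 0.02 m).
It also fails if it takes over 51 s, if anything falls off the work surface, if the arm or the gripper's body presses on something with over 40 N, if the wrist force passes 120 N, or if a joint passes its speed limit or range.

## Working session

There is one attempt and no reset: what is moved stays moved. The work goes in short steps, Python scripts to look and compute and a shell command to move; the robot and the scene stay as the last step left them, time stands still between calls to the robot, and variables do not carry over. Pictures are saved under pics/ and viewed, and the job is handed in when it is done.

```bash
mkdir -p pics
cat > h.py <<'E'
import numpy as np, cv2
from station import ctrl, eyes, workorder, finder
def snap(n,f):
    im=eyes.get_image(n); cv2.imwrite('pics/'+f,cv2.cvtColor(im['color'],cv2.COLOR_RGB2BGR)); return im
def proj(im,p):
    T=np.array(im['T']);c=np.linalg.inv(T)@np.r_[p,1];f=210/np.tan(np.radians(im['vfov'])/2)
    return np.array([im['cx']+f*c[0]/-c[2],im['cy']+f*-c[1]/-c[2]])
def ray(im,u,v,z):
    T=np.array(im['T']);f=210/np.tan(np.radians(im['vfov'])/2)
    d=T[:3,:3]@np.array([(u-im['cx'])/f,-(v-im['cy'])/f,-1]);o=T[:3,3]
    return o+d*(z-o[2])/d[2]
E
python3 - <<'E'
from h import *
for n in('scene','top'):
    im=snap(n,n+'1.png'); print(n,{k:v for k,v in im.items() if k!='color'})
    for t in('rack','shaker','lever','clamp_pad','brown_bottle','dish','timer'):
        print(t,[(np.round(d['position']),round(d['confidence'],2)) for d in finder.look_for(n,t)[:2]])
o=ctrl.get_obs();print(o['time'],o['tool_pos'],o['eef_rot'])
E
```

```text
scene {'vfov': 48.693620661457025, 'cx': 271.30047619180135, 'cy': 205.62946394939735, 'T': array([[ 8.25948670e-01,  3.28175899e-01, -4.58376892e-01,
        -1.57436254e+01],
       [-5.63554871e-01,  5.01784922e-01, -6.56214751e-01,
        -6.52301730e+02],
       [ 1.46527472e-02,  8.00320231e-01,  5.99393715e-01,
         8.23783390e+02],
       [ 0.00000000e+00,  0.00000000e+00,  0.00000000e+00,
         1.00000000e+00]])}
rack [(array([534., 108.,  83.]), 0.79)]
shaker [(array([515.,  12.,  56.]), 0.91)]
lever [(array([529., -53., 179.]), 0.55)]
clamp_pad [(array([567.,  54., 212.]), 0.77)]
brown_bottle [(array([ 427., -103.,   36.]), 0.81)]
dish []
timer [(array([652., 242.,  22.]), 0.54)]
top {'vfov': 47.816285578750225, 'cx': 279.3776130012248, 'cy': 216.56393697561086, 'T': array([[ 7.90690439e-04,  9.81416015e-01, -1.91890543e-01,
         3.04169386e+02],
       [-9.99935713e-01, -1.39458632e-03, -1.12528159e-02,
         8.12888007e+01],
       [-1.13113017e-02,  1.91887104e-01,  9.81351820e-01,
         1.20151058e+03],
       [ 0.00000000e+00,  0.00000000e+00,  0.00000000e+00,
         1.00000000e+00]])}
rack [(array([543., 128.,  80.]), 0.75), (array([532., -39., 172.]), 0.69)]
shaker [(array([524.,  54.,  53.]), 0.78)]
lever [(array([537., -35., 179.]), 0.61), (array([570.,  52., 220.]), 0.55)]
clamp_pad [(array([570.,  51., 219.]), 0.44)]
brown_bottle [(array([430., -90.,  50.]), 0.49)]
dish [(array([401., 165.,  14.]), 0.66), (array([538., -39., 180.]), 0.42)]
timer [(array([646., 240.,  16.]), 0.91)]
0.8 [175.71429901 625.81270879 231.34384296] [-4.28708434e-01 -3.11217274e+00 -1.42531073e-04]
```

View pics/scene1.png

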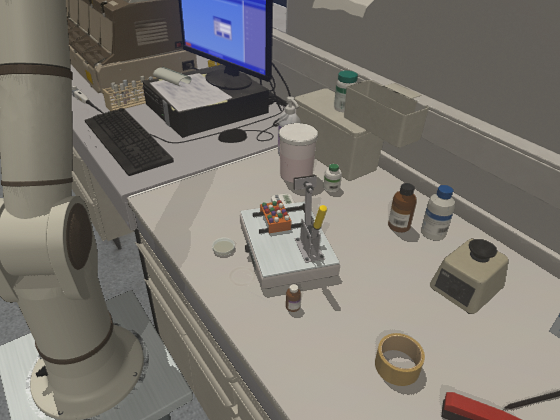

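View pics/top1.png

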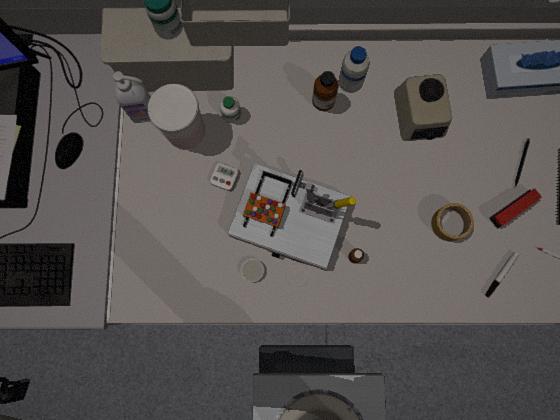

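Run:
```python
from h import *
a=cv2.imread('pics/top1.png')[150:285,205:385]; cv2.imwrite('pics/top1z.png',cv2.resize(a,None,fx=4.4,fy=4.4,interpolation=cv2.INTER_CUBIC))
a=cv2.imread('pics/scene1.png')[165:325,205:355]; cv2.imwrite('pics/scene1z.png',cv2.resize(a,None,fx=3.7,fy=3.7,interpolation=cv2.INTER_CUBIC))
```

```text
(no output)
```

View pics/top1z.png

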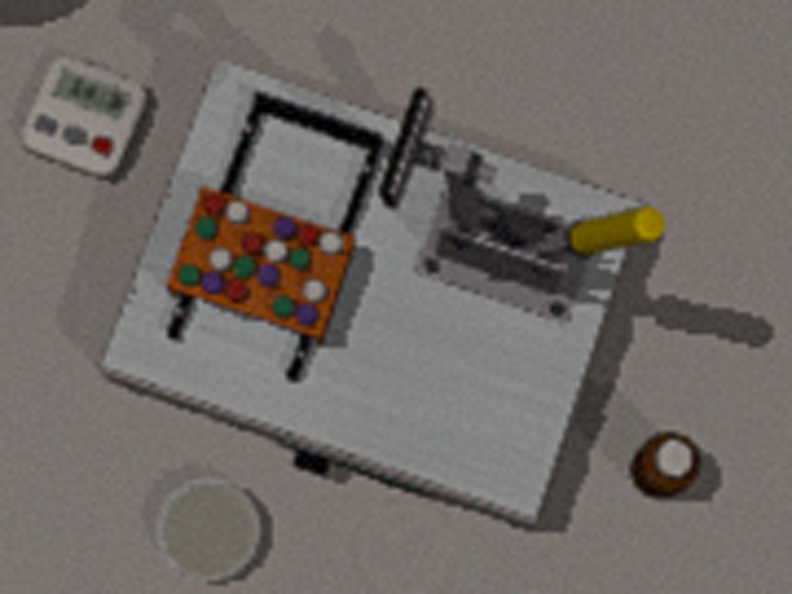

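View pics/scene1z.png

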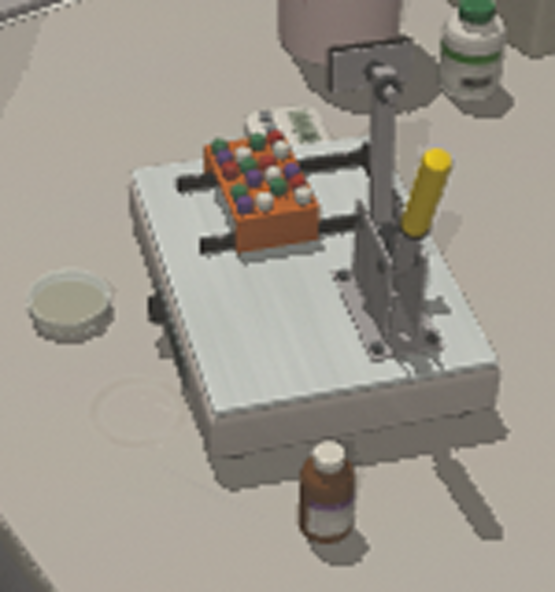

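```bash
cat >> h.py <<'E'
class I(dict): pass
def load(n):
    return eyes.get_image(n)
def w(fr,p):
    c,s=np.cos(fr[2]),np.sin(fr[2]); return np.array([fr[0]+c*p[0]-s*p[1],fr[1]+s*p[0]+c*p[1],p[2]])
E
python3 - <<'E'
from h import *
from scipy.optimize import least_squares
top=load('top');sc=load('scene')
tz=lambda u,v:(205+u/4.4,150+v/4.4); sz=lambda u,v:(205+u/3.7,165+v/3.7)
obs=[(top,tz(222,65),(71,71,52)),(top,tz(105,367),(-125,71,52)),(top,tz(535,518),(-125,-191,52)),
(sc,sz(133,178),(-125,71,52)),(sc,sz(215,415),(-125,-191,52)),(sc,sz(497,360),(71,-191,52))]
def r(f):return np.concatenate([proj(i,w(f,p))-np.array(o) for i,o,p in obs])
s=least_squares(r,[530,70,-.3]);fr=s.x;print(fr,r(fr).reshape(-1,2).round(1))
np.save('fr.npy',fr)
for nm,im,k,off,out in(('top',top,4.4,(205,150),(135,180)),('scene',sc,3.7,(205,165),(160,150))):
    a=cv2.cvtColor(im['color'],cv2.COLOR_RGB2BGR)[off[1]:off[1]+out[0],off[0]:off[0]+out[1]];a=cv2.resize(a,None,fx=k,fy=k,interpolation=cv2.INTER_CUBIC)
    P=lambda p:tuple(int(x) for x in ((proj(im,w(fr,p))-off)*k))
    def L(pts,c):
        for p,q in zip(pts,pts[1:]):cv2.line(a,P(p),P(q),c,1)
    L([(71,71,52),(-125,71,52),(-125,-191,52),(71,-191,52),(71,71,52)],(0,0,255))
    for sg in(1,-1):L([(47,32.5*sg,62),(-95,32.5*sg,62)],(255,0,255))
    L([(45,-32,68),(45,32,68)],(255,0,255))
    t=.35;tip=(12,-145-120*np.sin(t),112+120*np.cos(t));L([(12,-145,112),tip],(0,255,0))
    L([(-13,-170,52),(37,-170,52),(37,-80,52),(-13,-80,52),(-13,-170,52)],(255,255,0))
    for z,c in((52,(255,255,255)),(82,(255,0,0))):L([(-80,-30,z),(10,-30,z),(10,30,z),(-80,30,z),(-80,-30,z)],c)
    cv2.imwrite(f'pics/{nm}_fit.png',a)
E
```

```text
[ 5.8080911e+02  1.1392529e+02 -3.3667306e-01] [[-0.9 -3.3]
 [-1.5  0.3]
 [ 2.2  1.2]
 [-2.4 -2.3]
 [-1.2  1.1]
 [ 2.3  1.3]]
```

View pics/top_fit.png

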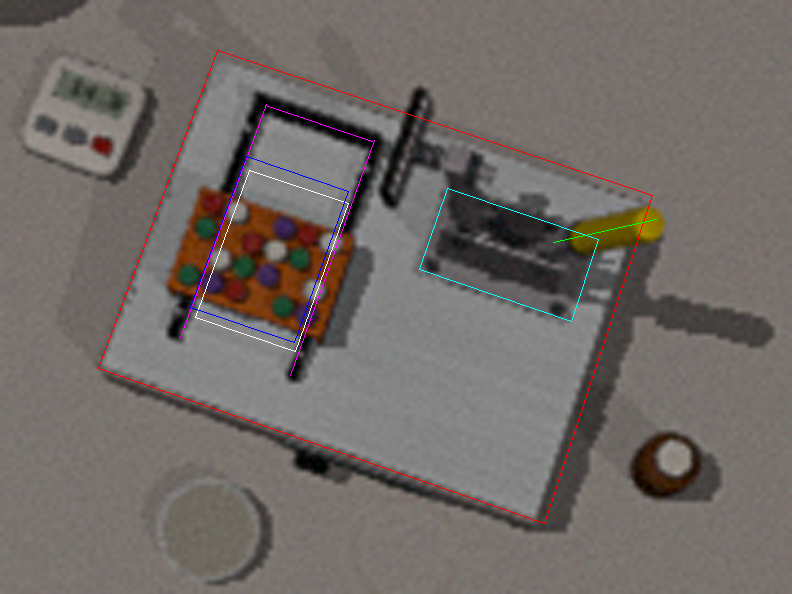

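View pics/scene_fit.png

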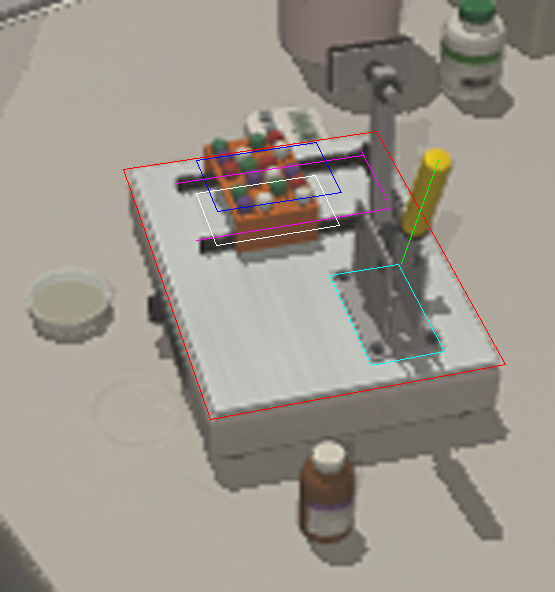

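Run:
```python
from h import *
im=snap('wrist','w1.png');print({k:np.round(v,3) for k,v in im.items() if k!='color'})
a=cv2.imread('pics/top1.png')[183:240,235:300]; cv2.imwrite('pics/tr.png',cv2.resize(a,None,fx=10,fy=10,interpolation=cv2.INTER_CUBIC))
a=cv2.imread('pics/scene1.png')[190:245,245:325]; cv2.imwrite('pics/sr.png',cv2.resize(a,None,fx=10,fy=10,interpolation=cv2.INTER_CUBIC))
```

```text
{'vfov': np.float64(68.272), 'cx': np.float64(278.4), 'cy': np.float64(210.193), 'T': array([[ 2.70000e-01, -9.23000e-01, -2.72000e-01,  1.06505e+02],
       [ 9.63000e-01,  2.59000e-01,  7.80000e-02,  6.44362e+02],
       [-2.00000e-03, -2.83000e-01,  9.59000e-01,  3.74595e+02],
       [ 0.00000e+00,  0.00000e+00,  0.00000e+00,  1.00000e+00]])}
```

View pics/tr.png

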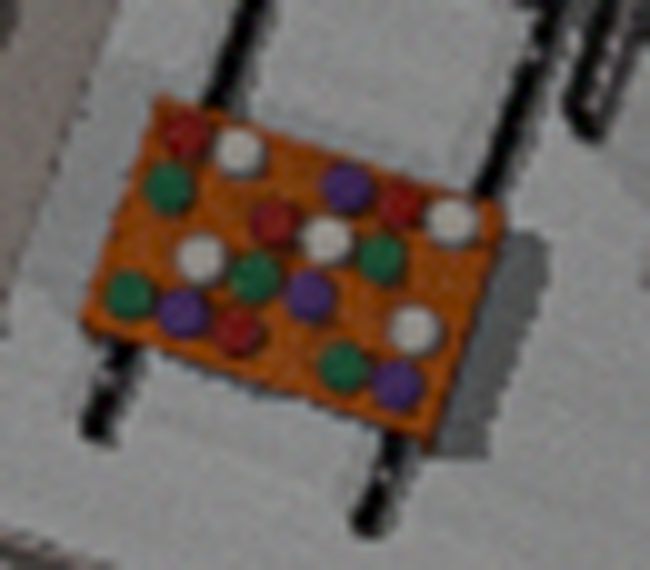

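View pics/sr.png

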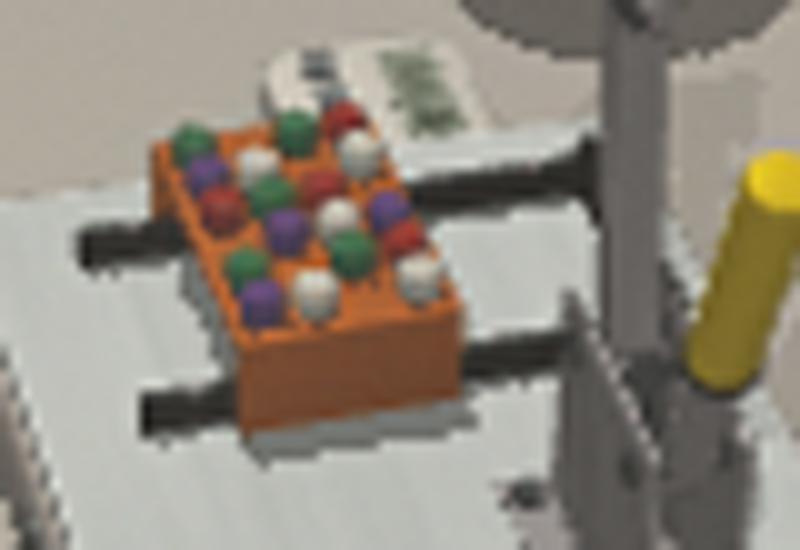

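View pics/w1.png

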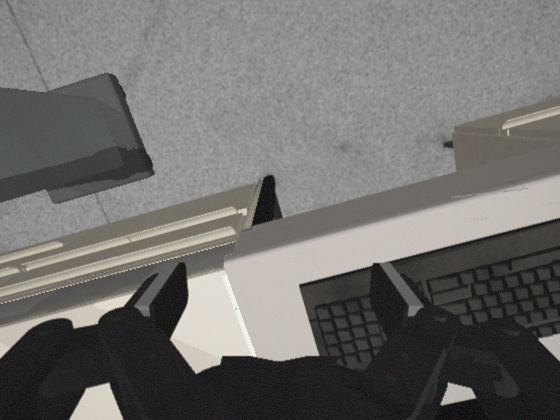

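```bash
python3 -m handwheel '[{"x":0,"y":0,"z":8,"twist":0,"gripper":40},{"x":4,"y":-4,"z":10,"twist":0,"gripper":40},{"x":33,"y":-49,"z":10,"twist":0,"gripper":40},{"x":33,"y":-49,"z":10,"twist":0,"gripper":40},{"x":33,"y":-49,"z":10,"twist":0,"gripper":40},{"x":33,"y":-49,"z":10,"twist":0,"gripper":40},{"x":33,"y":-49,"z":10,"twist":0,"gripper":40},{"x":33,"y":-49,"z":10,"twist":0,"gripper":40},{"x":33,"y":-49,"z":10,"twist":0,"gripper":40},{"x":33,"y":-49,"z":10,"twist":0,"gripper":40}]'
python3 - <<'E'
from h import *
snap('wrist','w2.png')
E
```

```text
time: 1.78
tool_pos: [380.2, 325.5, 320.2]
eef_rot: [0.429, 3.112, 0.001]
wrist_force: [1.1, 0.3, -0.6]
grip_width: 0.399
```

```bash
python3 -m handwheel '[{"x":12.5,"y":-19,"z":1,"twist":0,"gripper":40},{"x":12.5,"y":-19,"z":1,"twist":0,"gripper":40},{"x":12.5,"y":-19,"z":1,"twist":0,"gripper":40},{"x":12.5,"y":-19,"z":1,"twist":0,"gripper":40},{"x":12.5,"y":-19,"z":1,"twist":0,"gripper":40},{"x":12.5,"y":-19,"z":1,"twist":0,"gripper":40},{"x":12.5,"y":-19,"z":1,"twist":0,"gripper":40},{"x":12.5,"y":-19,"z":1,"twist":0,"gripper":40}]'
python3 - <<'E'
from h import *
im=snap('wrist','w3.png');print({k:np.round(v,3) for k,v in im.items() if k!='color'})
E
```

```text
time: 2.5
tool_pos: [504.9, 136.3, 329.7]
eef_rot: [-0.434, -3.111, -0.0]
wrist_force: [-0.3, 0.1, -0.9]
grip_width: 0.401
{'vfov': np.float64(68.272), 'cx': np.float64(278.4), 'cy': np.float64(210.193), 'T': array([[ 2.74000e-01, -9.23000e-01, -2.72000e-01,  4.35788e+02],
       [ 9.62000e-01,  2.62000e-01,  7.90000e-02,  1.55096e+02],
       [-1.00000e-03, -2.83000e-01,  9.59000e-01,  4.72924e+02],
       [ 0.00000e+00,  0.00000e+00,  0.00000e+00,  1.00000e+00]])}
```

View pics/w3.png

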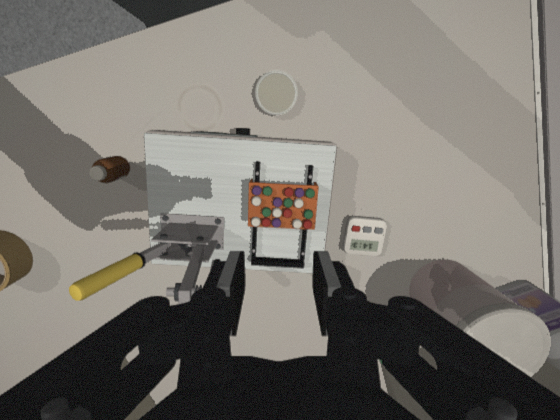

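Run:
```python
from h import *
a=cv2.imread('pics/w3.png')[120:310,135:345]; cv2.imwrite('pics/w3z.png',cv2.resize(a,None,fx=3.8,fy=3.15*1.0 if 0 else 3.1,interpolation=cv2.INTER_CUBIC))
a=cv2.imread('pics/w3.png')[150:280,235:335]; cv2.imwrite('pics/w3r.png',cv2.resize(a,None,fx=4.6,fy=4.6,interpolation=cv2.INTER_CUBIC))
```

```text
(no output)
```

View pics/w3z.png

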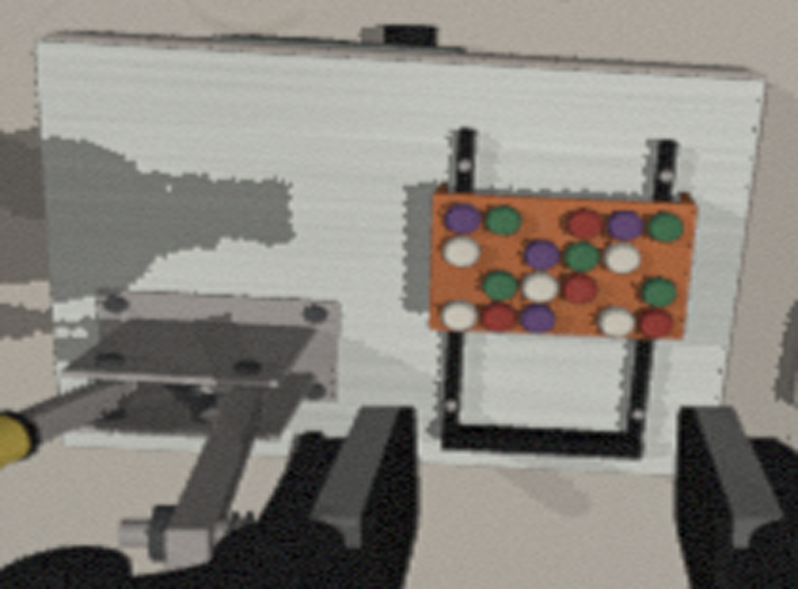

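View pics/w3r.png

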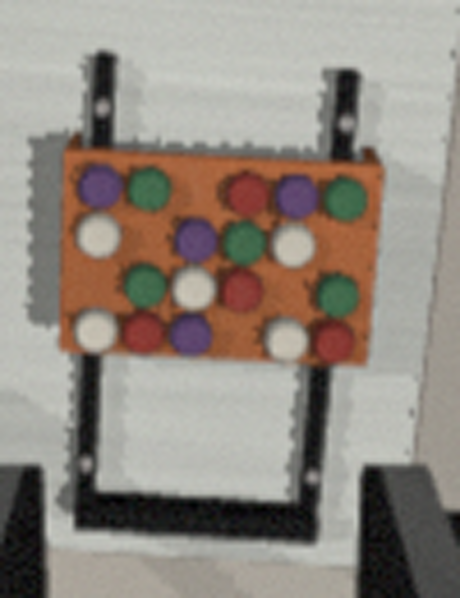

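```bash
cat >> h.py <<'E'
def overlay(im,fr,off,size,k,f,rx=-35,yaw=0):
    a=cv2.cvtColor(im['color'],cv2.COLOR_RGB2BGR)[off[1]:off[1]+size[1],off[0]:off[0]+size[0]];a=cv2.resize(a,None,fx=k,fy=k,interpolation=cv2.INTER_CUBIC)
    P=lambda p:tuple(int(x) for x in ((proj(im,w(fr,p))-off)*k))
    def L(pts,c):
        for p,q in zip(pts,pts[1:]):cv2.line(a,P(p),P(q),c,1)
    L([(71,71,52),(-125,71,52),(-125,-191,52),(71,-191,52),(71,71,52)],(0,0,255))
    for sg in(1,-1):L([(47,32.5*sg,62),(-95,32.5*sg,62)],(255,0,255))
    L([(45,-32,68),(45,32,68)],(255,0,255))
    t=.35;tip=(12,-145-120*np.sin(t),112+120*np.cos(t));L([(12,-145,112),tip],(0,255,0))
    L([(-13,-170,52),(37,-170,52),(37,-80,52),(-13,-80,52),(-13,-170,52)],(255,255,0))
    for z,c in((52,(255,255,255)),(82,(255,0,0))):L([(rx-30,-45,z),(rx+30,-45,z),(rx+30,45,z),(rx-30,45,z),(rx-30,-45,z)],c)
    cv2.imwrite('pics/'+f,a)
E
python3 - <<'E'
from h import *
from scipy.optimize import least_squares
im=load('wrist');top=load('top');sc=load('scene')
q=lambda u,v:(235+u/4.6,150+v/4.6)
obs=[(im,q(103,53),(-95,-36,62)),(im,q(343,69),(-95,36,62)),(im,q(100,493),(45,-32.5,68)),(im,q(303,507),(45,32.5,68)),(im,q(80,493),(45,-40,65)),]
obs=obs[:4]
tz=lambda u,v:(205+u/4.4,150+v/4.4); sz=lambda u,v:(205+u/3.7,165+v/3.7)
def r(f):return np.concatenate([proj(i,w(f,p))-np.array(o) for i,o,p in obs])
s=least_squares(r,[580,113,-.33]);fr=s.x;print(fr,r(fr).reshape(-1,2).round(1))
np.save('fr.npy',fr)
# rack top plate corners z=82
for u,v in((68,148),(383,160),(370,364),(62,350)):
    p=ray(im,*q(u,v),82); c,sn=np.cos(fr[2]),np.sin(fr[2]); d=p[:2]-fr[:2]; print((c*d[0]+sn*d[1]).round(1),(-sn*d[0]+c*d[1]).round(1))
overlay(im,fr,(135,120),(210,190),3.1,'w3f.png')
overlay(top,fr,(205,150),(180,135),4.4,'t3f.png');overlay(sc,fr,(205,165),(150,160),3.7,'s3f.png')
E
```

```text
[ 5.79291068e+02  1.17942947e+02 -3.23822922e-01] [[-0.8 -1. ]
 [ 1.4 -1.8]
 [-0.9  2.2]
 [ 0.3  1.3]]
-69.5 -42.6
-70.5 45.4
-10.0 46.8
-9.9 -42.9
```

View pics/w3f.png

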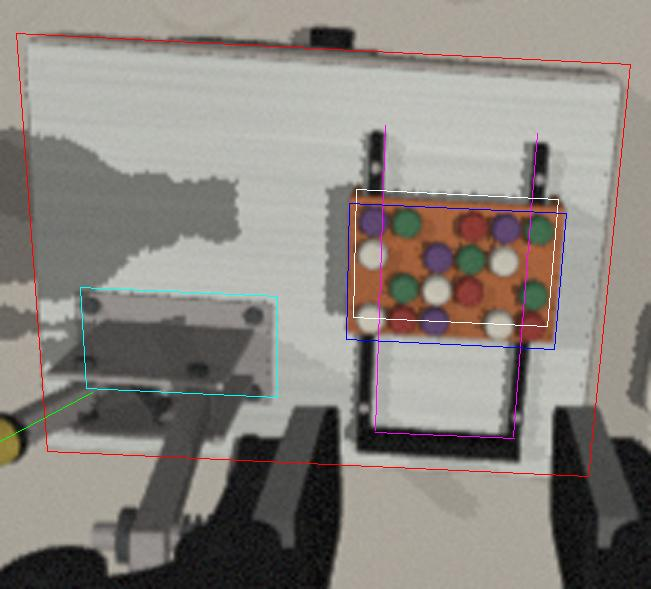

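View pics/t3f.png

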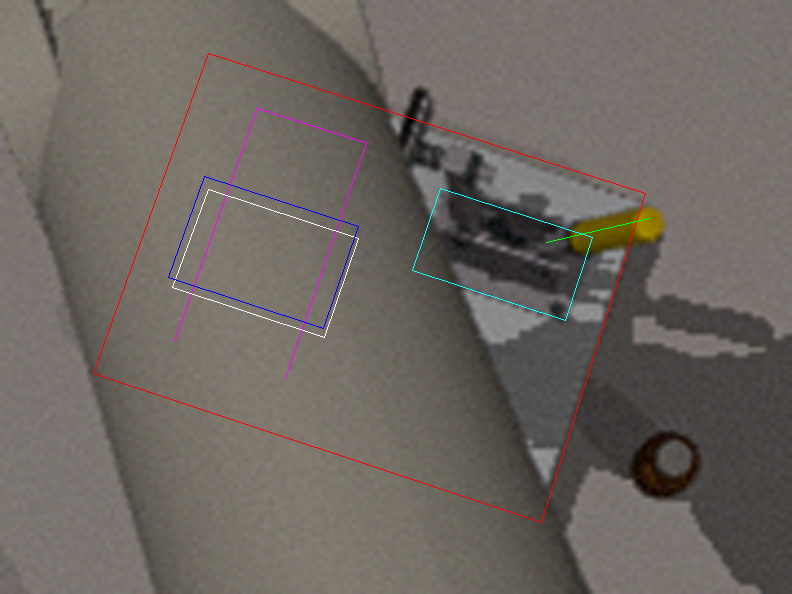

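View pics/s3f.png

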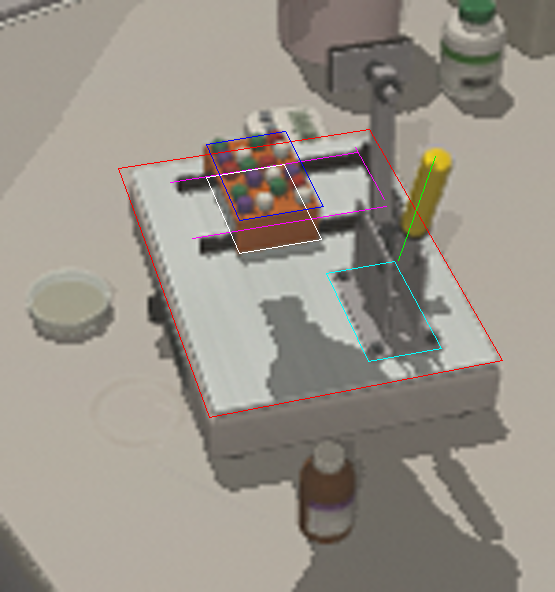

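Run:
```python
from h import *
from scipy.optimize import least_squares
im=load('wrist')
q=lambda u,v:(235+u/4.6,150+v/4.6)
obs=[(im,q(92,53),(-95,-39,52)),(im,q(330,69),(-95,32.5,52)),(im,q(100,493),(45,-32.5,52)),(im,q(303,507),(45,32.5,52)),(im,q(117,53),(-95,-32.5,52))]
def r(f):return np.concatenate([proj(i,w(f,p))-np.array(o) for i,o,p in obs])
s=least_squares(r,[580,113,-.33]);fr=s.x;print(fr,r(fr).reshape(-1,2).round(1))
np.save('fr.npy',fr)
for u,v in((68,148),(383,160),(370,364),(62,350)):
    p=ray(im,*q(u,v),82); c,sn=np.cos(fr[2]),np.sin(fr[2]); d=p[:2]-fr[:2]; print((c*d[0]+sn*d[1]).round(1),(-sn*d[0]+c*d[1]).round(1))
overlay(im,fr,(135,120),(210,190),3.1,'w3f.png',-37)
for t,n in (('lever_tip','wrist'),('lever','wrist'),('brown_bottle','wrist'),('clamp_pad','scene'),('lever_tip','scene')):
    for d in finder.look_for(n,t)[:1]:
        p=np.array(d['position']);e=p[:2]-fr[:2];c,sn=np.cos(fr[2]),np.sin(fr[2]);print(t,n,(c*e[0]+sn*e[1]).round(1),(-sn*e[0]+c*e[1]).round(1),p[2].round())
o=ctrl.get_obs();print(o['time'],w(fr,(-120,0,0)))
```

```text
[ 5.82474893e+02  1.18439939e+02 -3.22149206e-01] [[ 0.1  0.6]
 [ 1.  -0.2]
 [-0.1 -0.3]
 [-0.5 -1.2]
 [-0.5  0.8]]
-73.1 -43.0
-74.3 45.0
-13.8 46.5
-13.5 -43.2
lever_tip wrist 8.1 -169.0 186.0
lever wrist 6.1 -166.8 187.0
brown_bottle wrist -70.9 -240.5 47.0
clamp_pad scene 5.7 -65.9 210.0
3.0 [468.64803379 156.43265088   0.        ]
```

View pics/w3f.png

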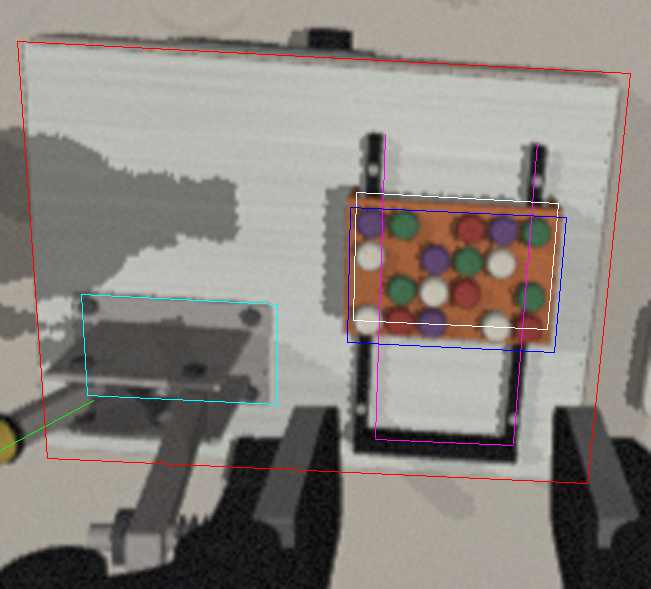

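```bash
python3 -m handwheel '[{"x":-3.5,"y":2.3,"z":-3,"twist":-2.5,"gripper":40},{"x":-3.5,"y":2.3,"z":-7,"twist":-2.5,"gripper":40},{"x":-3.5,"y":2.3,"z":-11,"twist":-2.5,"gripper":40},{"x":-3.5,"y":2.3,"z":-15,"twist":-2.5,"gripper":40},{"x":-3.5,"y":2.3,"z":-19,"twist":-2.5,"gripper":40},{"x":-3.5,"y":2.3,"z":-22,"twist":-2.5,"gripper":40},{"x":-3.5,"y":2.3,"z":-24,"twist":-2.5,"gripper":40},{"x":-3.5,"y":2.3,"z":-26.2,"twist":-2.5,"gripper":40},{"x":-3.5,"y":2.3,"z":-26.2,"twist":-2.5,"gripper":40},{"x":-3.5,"y":2.3,"z":-26.2,"twist":-2.5,"gripper":40}]'
python3 - <<'E'
from h import *
im=snap('wrist','w4.png');sc=load('scene');fr=np.load('fr.npy');overlay(sc,fr,(225,165),(100,100),5,'s4.png',-43.5)
E
```

```text
time: 3.83
tool_pos: [468.5, 160.2, 67.0]
eef_rot: [-0.496, -3.1, 0.002]
wrist_force: [-0.9, 0.1, 0.4]
grip_width: 0.395
```

View pics/w4.png

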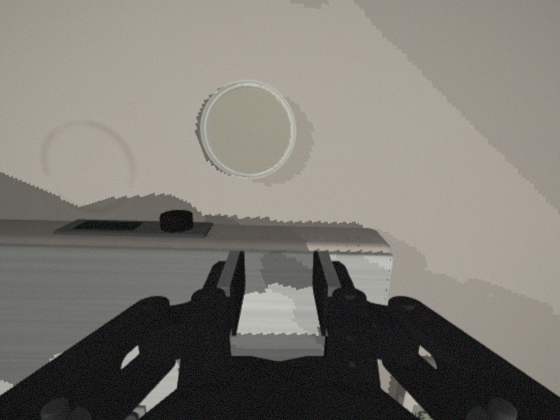

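View pics/s4.png

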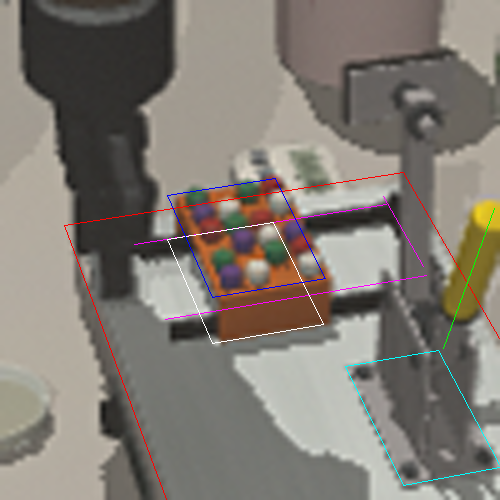

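```bash
python3 -m handwheel '[{"x":0.95,"y":-0.32,"z":0,"twist":0,"gripper":40},{"x":1.42,"y":-0.47,"z":0,"twist":0,"gripper":40},{"x":1.7,"y":-0.57,"z":0,"twist":0,"gripper":40},{"x":1.9,"y":-0.63,"z":0,"twist":0,"gripper":40},{"x":2.1,"y":-0.7,"z":0,"twist":0,"gripper":40},{"x":2.3,"y":-0.77,"z":0,"twist":0,"gripper":40},{"x":2.5,"y":-0.83,"z":0,"twist":0,"gripper":40},{"x":2.7,"y":-0.9,"z":0,"twist":0,"gripper":40},{"x":2.7,"y":-0.9,"z":0,"twist":0,"gripper":40}]'
python3 - <<'E'
from h import *
sc=load('scene');fr=np.load('fr.npy');overlay(sc,fr,(225,165),(100,100),5,'s5.png',-43.5)
E
```

```text
time: 4.68
tool_pos: [496.9, 151.2, 67.7]
eef_rot: [0.497, 3.102, 0.0]
wrist_force: [-0.6, -0.1, 0.9]
grip_width: 0.399
```

View pics/s5.png

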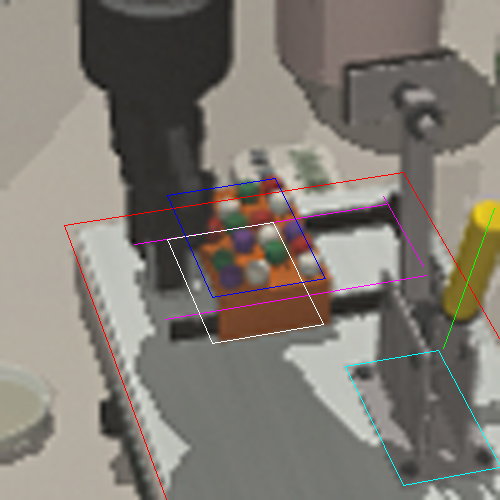

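```bash
python3 -m handwheel '[{"x":0.3,"y":-0.1,"z":0,"twist":0,"gripper":40},{"x":0.57,"y":-0.19,"z":0,"twist":0,"gripper":40},{"x":0.76,"y":-0.25,"z":0,"twist":0,"gripper":40},{"x":0.95,"y":-0.32,"z":0,"twist":0,"gripper":40},{"x":1.14,"y":-0.38,"z":0,"twist":0,"gripper":40},{"x":1.33,"y":-0.44,"z":0,"twist":0,"gripper":40},{"x":1.52,"y":-0.51,"z":0,"twist":0,"gripper":40},{"x":1.7,"y":-0.57,"z":0,"twist":0,"gripper":40},{"x":1.9,"y":-0.63,"z":0,"twist":0,"gripper":40}]'
python3 - <<'E'
from h import *
sc=load('scene');fr=np.load('fr.npy');overlay(sc,fr,(225,165),(100,100),5,'s6.png',-43.5)
print(ctrl.get_obs()['wrist_force'])
E
```

```text
time: 5.48
tool_pos: [515.5, 145.0, 67.7]
eef_rot: [-0.496, -3.102, 0.0]
wrist_force: [-0.2, -0.1, 0.6]
grip_width: 0.398
[ 0.94020314 -0.47520994 -0.57237384]
```

View pics/s6.png

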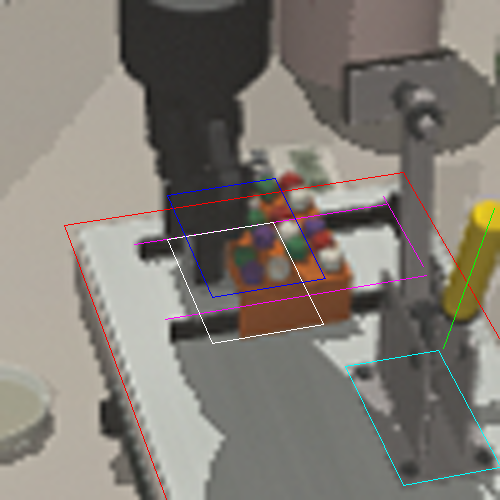

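```bash
python3 -m handwheel '[{"x":0.28,"y":-0.09,"z":0,"twist":0,"gripper":40},{"x":0.57,"y":-0.19,"z":0,"twist":0,"gripper":40},{"x":0.85,"y":-0.28,"z":0,"twist":0,"gripper":40},{"x":1.14,"y":-0.38,"z":0,"twist":0,"gripper":40},{"x":1.42,"y":-0.47,"z":0,"twist":0,"gripper":40},{"x":1.7,"y":-0.57,"z":0,"twist":0,"gripper":40},{"x":1.9,"y":-0.63,"z":0,"twist":0,"gripper":40},{"x":2.1,"y":-0.7,"z":0,"twist":0,"gripper":40},{"x":2.3,"y":-0.77,"z":0,"twist":0,"gripper":40}]'
python3 - <<'E'
from h import *
sc=load('scene');fr=np.load('fr.npy');overlay(sc,fr,(225,165),(100,100),5,'s7.png',-6)
print(ctrl.get_obs()['wrist_force'])
E
```

```text
time: 6.28
tool_pos: [538.6, 137.3, 67.7]
eef_rot: [-0.497, -3.102, -0.0]
wrist_force: [0.2, 0.8, -0.2]
grip_width: 0.396
[ 0.49959532  0.16951236 -0.0806614 ]
```

View pics/s7.png

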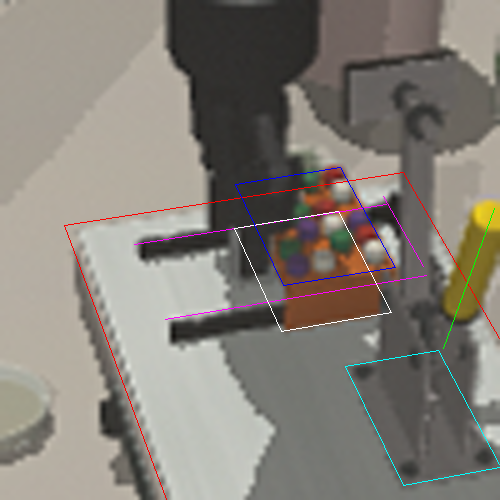

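```bash
python3 -m handwheel '[{"x":0.1,"y":-0.03,"z":0,"twist":0,"gripper":40},{"x":0.19,"y":-0.06,"z":0,"twist":0,"gripper":40},{"x":0.28,"y":-0.09,"z":0,"twist":0,"gripper":40},{"x":0.38,"y":-0.13,"z":0,"twist":0,"gripper":40},{"x":0.38,"y":-0.13,"z":0,"twist":0,"gripper":40}]';python3 -m handwheel '[{"x":0.1,"y":-0.03,"z":0,"twist":0,"gripper":40},{"x":0.1,"y":-0.03,"z":0,"twist":0,"gripper":40}]'
python3 - <<'E'
from h import *
sc=load('scene');fr=np.load('fr.npy');overlay(sc,fr,(225,165),(100,100),5,'s8.png',-1.5)
print(ctrl.get_obs()['wrist_force'])
E
```

```text
time: 6.75
tool_pos: [542.5, 135.9, 67.7]
eef_rot: [0.497, 3.102, 0.0]
wrist_force: [-0.3, 0.2, 0.2]
grip_width: 0.402
time: 6.92
tool_pos: [543.4, 135.7, 67.7]
eef_rot: [0.497, 3.102, 0.0]
wrist_force: [-0.2, -0.4, -0.6]
grip_width: 0.398
[-0.1583311   0.39863408  0.14219246]
```

View pics/s8.png

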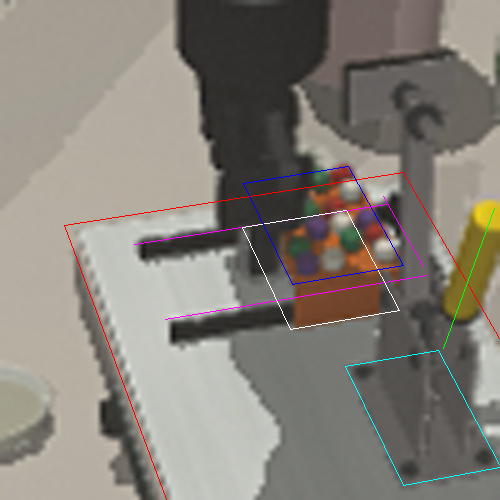

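```bash
python3 -m handwheel '[{"x":0.05,"y":-0.02,"z":0,"twist":0,"gripper":40},{"x":0.1,"y":-0.03,"z":0,"twist":0,"gripper":40},{"x":0.1,"y":-0.03,"z":0,"twist":0,"gripper":40}]'
python3 - <<'E'
from h import *
fr=np.load('fr.npy')
o=ctrl.get_obs();print(o['wrist_force'],o['effort'])
sc=snap('scene','s9f.png');c=load('top')
overlay(sc,fr,(225,165),(100,100),5,'s9.png',-.5)
m=finder.trace('scene','rack');print([(d['confidence'],d['mask'].sum()) for d in m])
def ins(p):
    e=np.array(p[:2])-fr[:2];c,s=np.cos(fr[2]),np.sin(fr[2]);return (c*e[0]+s*e[1]).round(1),(-s*e[0]+c*e[1]).round(1)
for n in('scene','top'):print([(ins(d['position']),d['confidence']) for d in finder.look_for(n,'rack')])
a=cv2.imread('pics/s9f.png')[190:245,265:325]; cv2.imwrite('pics/s9z.png',cv2.resize(a,None,fx=10,fy=10,interpolation=cv2.INTER_CUBIC))
E
```

```text
time: 7.22
tool_pos: [544.3, 135.4, 67.7]
eef_rot: [0.497, 3.102, 0.0]
wrist_force: [1.2, 1.0, 0.3]
grip_width: 0.399
[1.22697207 1.01568768 0.33544517] [ 7.91829033e-02 -5.30729020e+01 -8.82012527e-01 -2.08530986e+01
  5.32095192e-02 -5.39870700e-02  7.24943864e-03]
[(0.86, np.int64(486))]
[((np.float64(2.5), np.float64(-26.8)), 0.89)]
[]
```

View pics/s9z.png

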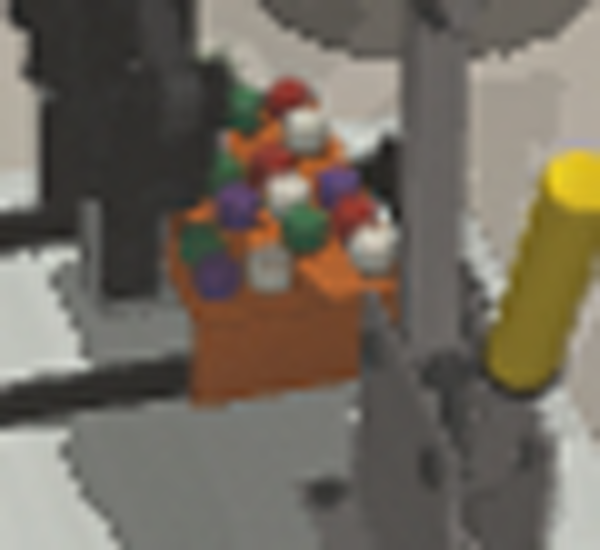

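```bash
python3 -m handwheel '[{"x":-1.5,"y":0.5,"z":0,"twist":0,"gripper":40},{"x":-4,"y":1,"z":2,"twist":0,"gripper":40},{"x":-4,"y":0,"z":6,"twist":0,"gripper":40},{"x":-4,"y":0,"z":10,"twist":0,"gripper":40},{"x":-4,"y":0,"z":14,"twist":0,"gripper":40},{"x":-4,"y":0,"z":18,"twist":0,"gripper":40},{"x":-4,"y":0,"z":22,"twist":0,"gripper":40},{"x":-4,"y":0,"z":26,"twist":0,"gripper":40},{"x":-4,"y":0,"z":26,"twist":0,"gripper":40},{"x":-4,"y":0,"z":26,"twist":0,"gripper":40}]'
python3 - <<'E'
from h import *
im=snap('wrist','w10.png');fr=np.load('fr.npy');overlay(im,fr,(135,110),(210,190),3.1,'w10f.png',0)
a=cv2.imread('pics/w10.png')[140:270,235:335]; cv2.imwrite('pics/w10r.png',cv2.resize(a,None,fx=4.6,fy=4.6,interpolation=cv2.INTER_CUBIC))
E
```

```text
time: 8.3
tool_pos: [505.9, 135.9, 330.9]
eef_rot: [0.496, 3.096, 0.004]
wrist_force: [0.7, 0.8, -0.8]
grip_width: 0.398
```

View pics/w10f.png

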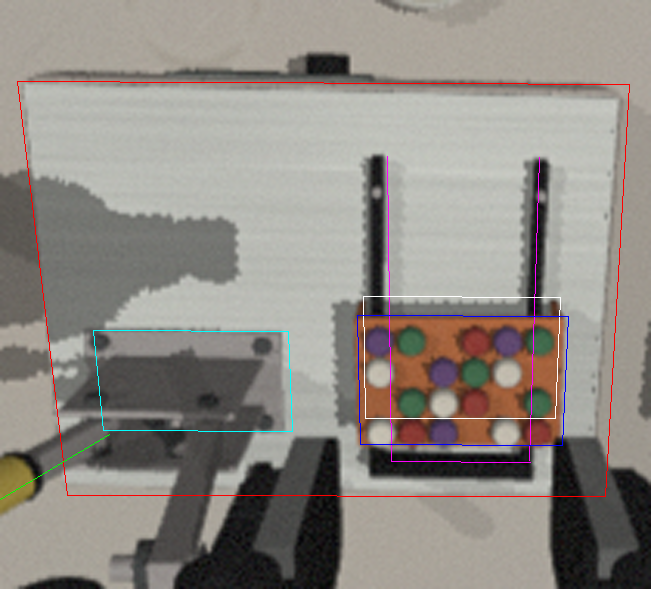

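View pics/w10r.png

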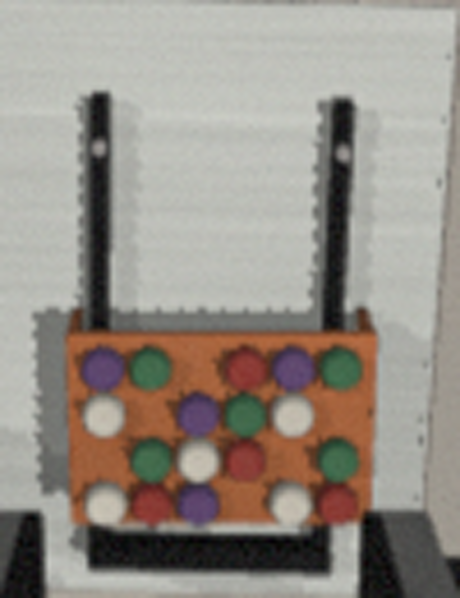

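Run:
```python
from h import *
from scipy.optimize import least_squares
im=load('wrist')
q=lambda u,v:(235+u/4.6,140+v/4.6)
def fit(obs):
    r=lambda f:np.concatenate([proj(im,w(f,p))-np.array(o) for o,p in obs])
    s=least_squares(r,[580,113,-.33]).x;print(s,r(s).reshape(-1,2).round(1).tolist());return s
o1=[(q(89,93),(-95,-39,52)),(q(110,93),(-95,-32.5,52)),(q(330,98),(-95,32.5,52)),(q(355,98),(-95,39,60))]
o2=[(q(100,531),(45,-32.5,52)),(q(320,534),(45,32.5,52))]
for o in(o1[:3]+o2,o1[:3]):
    fr=fit(o);c,s=np.cos(fr[2]),np.sin(fr[2])
    for u,v,z in((72,312,52),(362,312,52),(68,333,82),(376,335,82),(372,524,82),(70,522,82)):
        p=ray(im,*q(u,v),z);e=p[:2]-fr[:2];print(z,(c*e[0]+s*e[1]).round(1),(-s*e[0]+c*e[1]).round(1))
a=cv2.cvtColor(im['color'],cv2.COLOR_RGB2BGR)[150:265,240:325]; cv2.imwrite('pics/w10q.png',cv2.resize(a,None,fx=7,fy=7,interpolation=cv2.INTER_NEAREST)[200:])
print(ctrl.get_obs()['time'])
```

```text
[ 5.79869915e+02  1.13962953e+02 -3.37547884e-01] [[-0.3, -0.1], [-0.0, 0.0], [0.3, -0.1], [1.9, -0.0], [-1.9, 0.1]]
52 -28.0 -44.0
52 -29.7 44.9
82 -30.4 -42.5
82 -31.6 45.6
82 27.3 47.6
82 28.4 -42.3
[ 5.79908782e+02  1.13812888e+02 -3.39088438e-01] [[-0.3, -0.0], [-0.0, 0.1], [0.3, 0.0]]
52 -28.0 -43.9
52 -29.9 45.0
82 -30.4 -42.4
82 -31.7 45.6
82 27.1 47.8
82 28.4 -42.1
8.4
```

View pics/w10q.png

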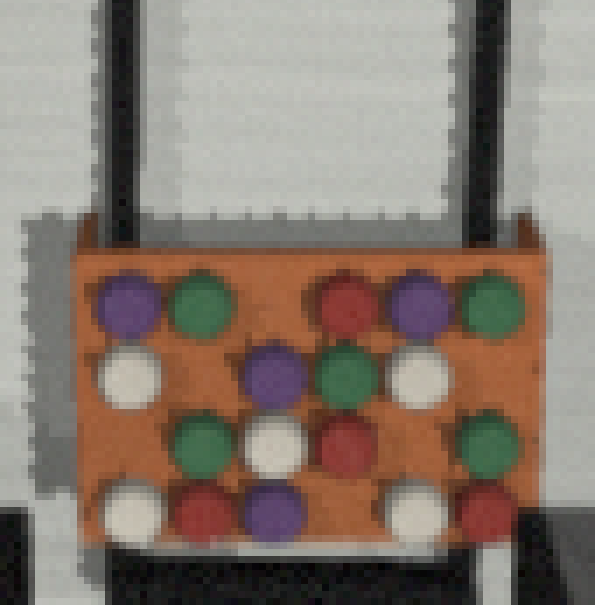

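```bash
python3 -m handwheel '[{"x":1,"y":-4,"z":0,"twist":-1,"gripper":0},{"x":2,"y":-8,"z":0,"twist":-1,"gripper":0},{"x":3,"y":-12,"z":0,"twist":-1,"gripper":0},{"x":4,"y":-15.6,"z":0,"twist":-1,"gripper":0},{"x":4,"y":-15.6,"z":0,"twist":-1,"gripper":0},{"x":4,"y":-15.6,"z":0,"twist":-1,"gripper":0},{"x":4,"y":-15.6,"z":0,"twist":-1,"gripper":0},{"x":4,"y":-15.6,"z":0,"twist":-1,"gripper":0}]'
python3 - <<'E'
from h import *
fr=np.array([579.9,113.96,-.3375]);np.save('fr.npy',fr)
im=snap('wrist','w11.png');sc=load('scene');overlay(sc,fr,(205,125),(150,150),3.9,'s11.png',0)
E
```

```text
time: 9.07
tool_pos: [543.5, -18.7, 326.5]
eef_rot: [-0.519, -3.096, -0.001]
wrist_force: [-0.5, 0.3, 0.5]
grip_width: -0.002
```

View pics/s11.png

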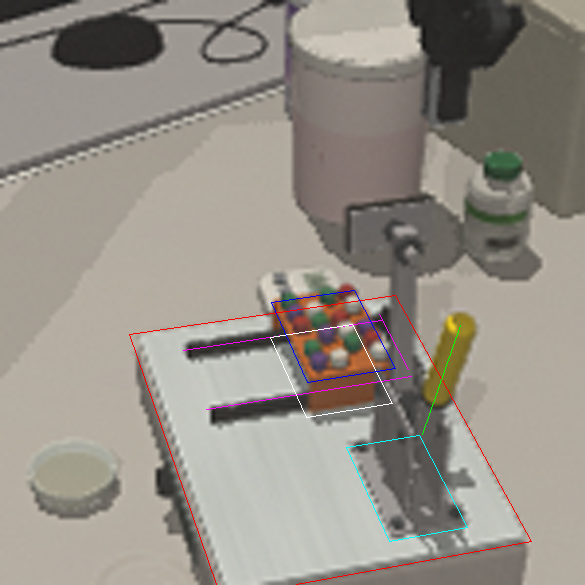

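View pics/w11.png

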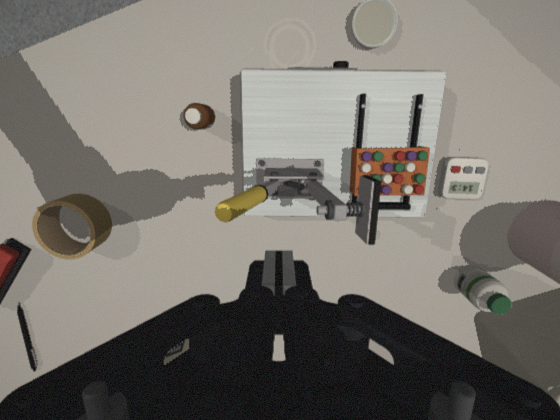

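```bash
python3 -m handwheel '[{"x":0.4,"y":-0.2,"z":-3,"twist":0,"gripper":0},{"x":0.4,"y":-0.2,"z":-6,"twist":0,"gripper":0},{"x":0.4,"y":-0.2,"z":-9,"twist":0,"gripper":0},{"x":0.4,"y":-0.2,"z":-11,"twist":0,"gripper":0},{"x":0.4,"y":-0.2,"z":-13,"twist":0,"gripper":0},{"x":0.4,"y":-0.2,"z":-13,"twist":0,"gripper":0},{"x":0.4,"y":-0.2,"z":-13,"twist":0,"gripper":0}]'
python3 - <<'E'
from h import *
fr=np.load('fr.npy');sc=load('scene');overlay(sc,fr,(235,125),(120,120),4.8,'s12.png',0)
t=load('top');overlay(t,fr,(205,150),(180,135),4.4,'t12.png',0)
E
```

```text
time: 9.75
tool_pos: [547.4, -21.5, 197.1]
eef_rot: [-0.52, -3.096, 0.0]
wrist_force: [-0.1, -0.3, 0.3]
grip_width: 0.0
```

View pics/s12.png

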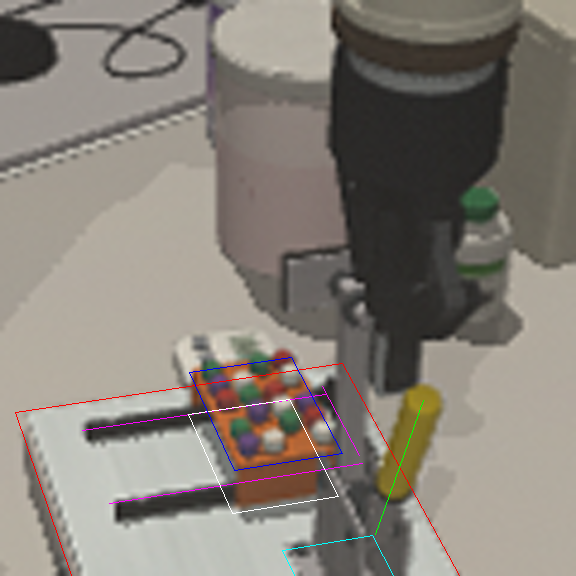

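View pics/t12.png

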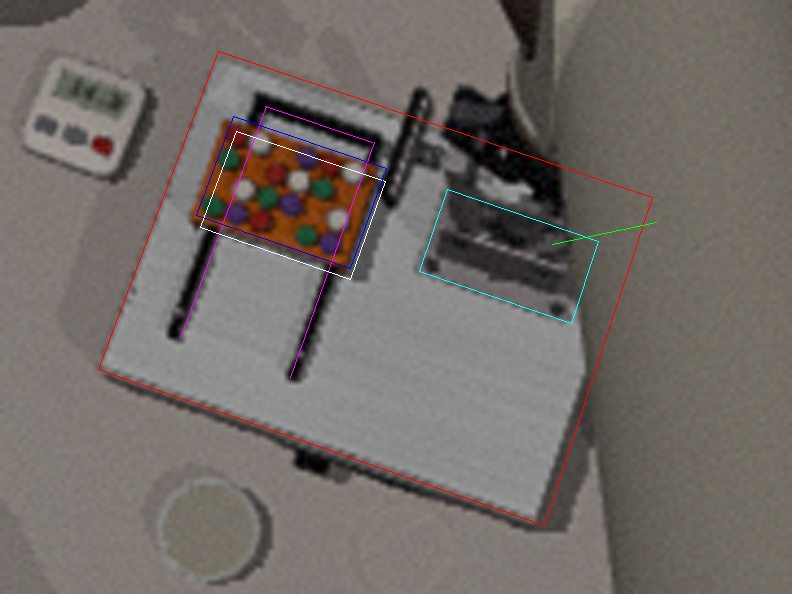

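```bash
python3 -m handwheel '[{"x":-0.43,"y":-1.23,"z":-0.2,"twist":0,"gripper":0},{"x":-0.7,"y":-2.0,"z":-0.5,"twist":0,"gripper":0},{"x":-0.96,"y":-2.74,"z":-0.8,"twist":0,"gripper":0},{"x":-1.2,"y":-3.4,"z":-1.2,"twist":0,"gripper":0},{"x":-1.45,"y":-4.12,"z":-1.7,"twist":0,"gripper":0},{"x":-1.7,"y":-4.85,"z":-2.35,"twist":0,"gripper":0},{"x":-1.95,"y":-5.57,"z":-3.15,"twist":0,"gripper":0},{"x":-1.95,"y":-5.57,"z":-3.15,"twist":0,"gripper":0}]'
python3 - <<'E'
from h import *
fr=np.load('fr.npy');sc=load('scene');overlay(sc,fr,(235,125),(120,120),4.8,'s13.png',0)
E
```

```text
time: 10.52
tool_pos: [526.5, -80.6, 164.1]
eef_rot: [-0.527, -3.093, 0.002]
wrist_force: [-0.3, -0.5, -0.3]
grip_width: 0.003
```

View pics/s13.png

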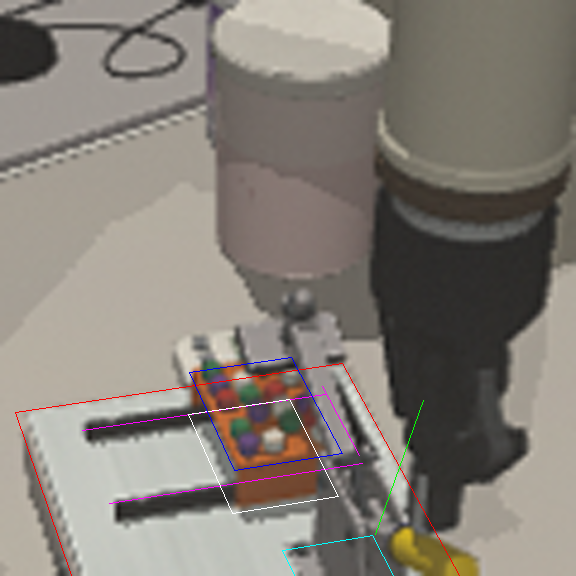

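```bash
python3 -m handwheel '[{"x":-0.2,"y":-0.55,"z":-0.9,"twist":0,"gripper":0},{"x":-0.37,"y":-1.07,"z":-1.8,"twist":0,"gripper":0},{"x":-0.45,"y":-1.3,"z":-2.4,"twist":0,"gripper":0},{"x":-0.52,"y":-1.47,"z":-3.0,"twist":0,"gripper":0},{"x":-0.55,"y":-1.56,"z":-3.4,"twist":0,"gripper":0},{"x":-0.58,"y":-1.65,"z":-3.85,"twist":0,"gripper":0},{"x":-0.6,"y":-1.7,"z":-4.2,"twist":0,"gripper":0},{"x":-0.6,"y":-1.7,"z":-4.2,"twist":0,"gripper":0}]'
python3 - <<'E'
from h import *
fr=np.load('fr.npy');sc=load('scene');overlay(sc,fr,(235,145),(120,120),4.8,'s14.png',0)
E
```

```text
time: 11.23
tool_pos: [521.8, -95.0, 123.0]
eef_rot: [-0.523, -3.095, -0.0]
wrist_force: [-0.6, 0.2, -0.7]
grip_width: 0.001
```

View pics/s14.png

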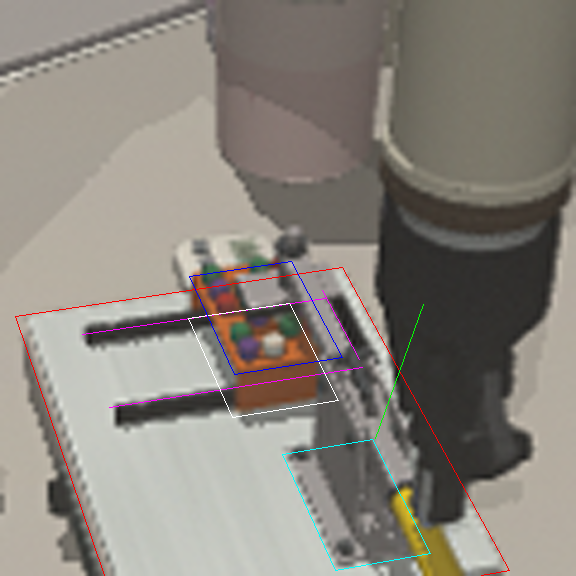

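```bash
python3 -m handwheel '[{"x":0,"y":0,"z":-0.3,"twist":0,"gripper":0},{"x":0,"y":0,"z":-0.6,"twist":0,"gripper":0},{"x":0,"y":0,"z":-0.6,"twist":0,"gripper":0}]'; python3 -m handwheel '[{"x":0,"y":0,"z":3,"twist":0,"gripper":0},{"x":0,"y":0,"z":7,"twist":0,"gripper":0},{"x":0,"y":0,"z":11,"twist":0,"gripper":0},{"x":0,"y":0,"z":15,"twist":0,"gripper":0},{"x":-1,"y":4,"z":19,"twist":0,"gripper":0},{"x":-2,"y":8,"z":23,"twist":0,"gripper":0},{"x":-3,"y":12,"z":23,"twist":0,"gripper":0},{"x":-3,"y":12,"z":23,"twist":0,"gripper":0},{"x":-3,"y":12,"z":23,"twist":0,"gripper":0}]'
python3 - <<'E'
from h import *
im=snap('wrist','w15.png');fr=np.load('fr.npy');sc=load('scene');overlay(sc,fr,(215,165),(150,150),3.9,'s15.png',0)
E
```

```text
time: 11.53
tool_pos: [522.3, -95.0, 117.6]
eef_rot: [-0.523, -3.097, -0.0]
wrist_force: [-0.8, 0.4, -0.1]
grip_width: -0.001
time: 12.28
tool_pos: [492.6, 31.7, 351.1]
eef_rot: [0.509, 3.096, 0.006]
wrist_force: [0.4, 0.2, -1.2]
grip_width: 0.002
```

View pics/s15.png

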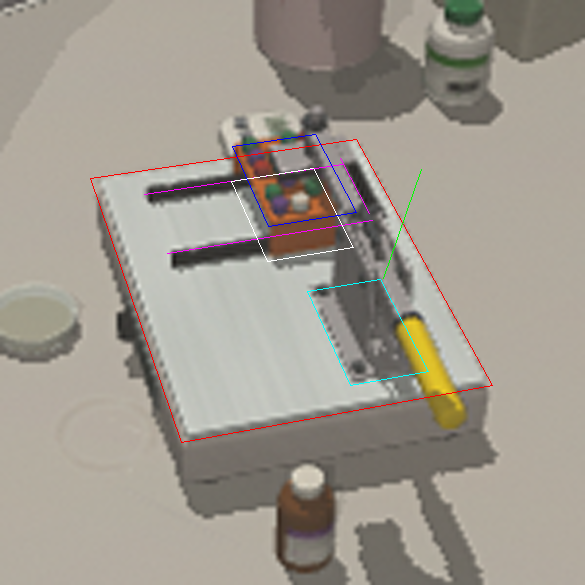

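View pics/w15.png

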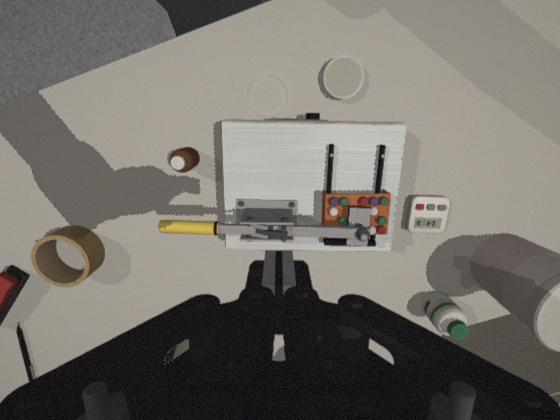

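```bash
python3 -m handwheel '[{"x":0.3,"y":4,"z":0,"twist":1,"gripper":0},{"x":1.3,"y":8,"z":-2,"twist":1,"gripper":0},{"x":1.3,"y":10.4,"z":-2,"twist":1,"gripper":0},{"x":1.3,"y":10.4,"z":-2,"twist":1,"gripper":0},{"x":1.3,"y":10.4,"z":-2,"twist":1,"gripper":0},{"x":1.3,"y":10.4,"z":-2,"twist":1,"gripper":0}]'
python3 - <<'E'
from h import *
im=snap('wrist','w16.png')
a=cv2.imread('pics/w16.png')[140:270,235:335]; cv2.imwrite('pics/w16r.png',cv2.resize(a,None,fx=4.6,fy=4.6,interpolation=cv2.INTER_CUBIC))
E
```

```text
time: 12.88
tool_pos: [506.0, 126.7, 327.4]
eef_rot: [-0.5, -3.101, 0.003]
wrist_force: [-0.9, 1.0, 1.2]
grip_width: 0.002
```

View pics/w16r.png

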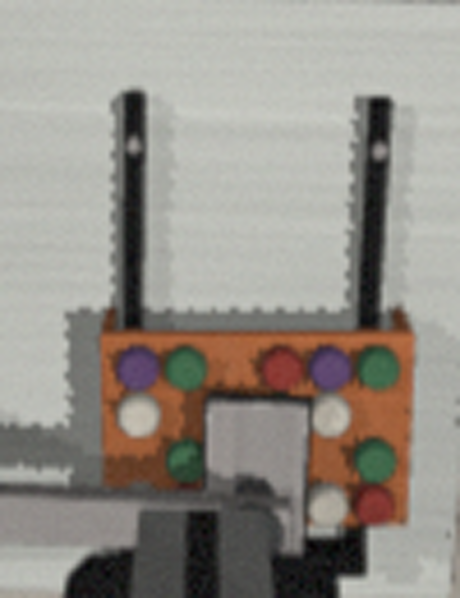

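Run:
```python
from h import *
from scipy.optimize import least_squares
im=load('wrist')
q=lambda u,v:(235+u/4.6,140+v/4.6)
o=[(q(123,92),(-95,-39,52)),(q(145,92),(-95,-32.5,52)),(q(362,97),(-95,32.5,52)),]
r=lambda f:np.concatenate([proj(im,w(f,p))-np.array(a) for a,p in o])
fr=least_squares(r,[580,113,-.33]).x;print(fr,r(fr).round(1));c,s=np.cos(fr[2]),np.sin(fr[2])
for u,v,z in((106,311,52),(400,312,52),(103,332,82),(412,333,82),(405,522,82),(207,402,95),(308,404,95),(303,555,95)):
    p=ray(im,*q(u,v),z);e=p[:2]-fr[:2];print(z,(c*e[0]+s*e[1]).round(1),(-s*e[0]+c*e[1]).round(1))
t=load('top');overlay(t,fr,(205,150),(180,135),4.4,'t16.png',0);print(ctrl.get_obs()['time'])
```

```text
[ 5.83386082e+02  1.13434474e+02 -3.42360813e-01] [-0.4 -0.1 -0.3  0.1  0.7  0. ]
52 -28.1 -43.2
52 -29.9 46.7
82 -30.5 -42.1
82 -32.2 46.0
82 26.4 47.6
95 -14.7 -12.1
95 -14.7 16.2
95 31.6 16.7
13.0333
```

View pics/t16.png

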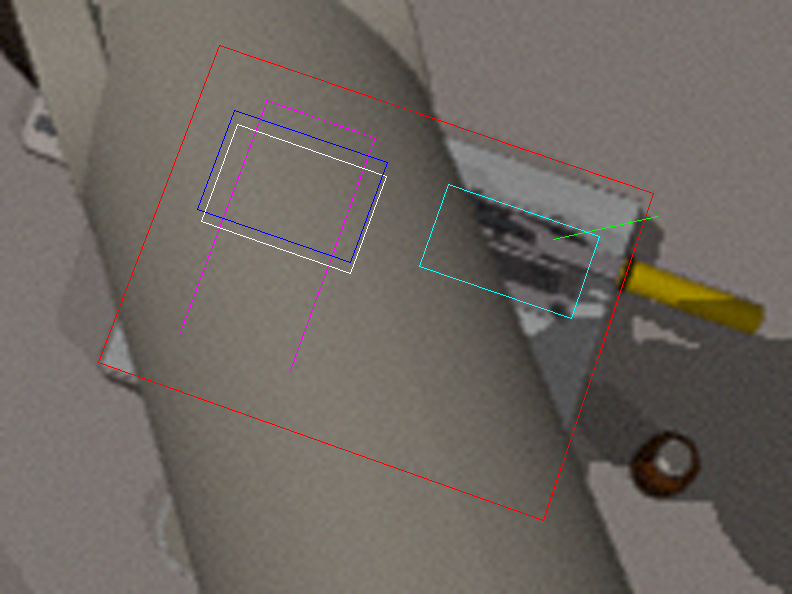

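Run:
```python
from h import *
fr=np.load('fr.npy')
sc=load('scene')
for th in(0.9,1.15,1.28):
    p=th+.35;print(th,[((proj(sc,w(fr,(12,-145-r*np.sin(p),112+r*np.cos(p))))-(215,165))*3.9).round() for r in(40,120)])
overlay(sc,fr,(215,165),(150,150),3.9,'s17.png',0)
for n,t in(('scene','brown_bottle'),('scene','dish'),('scene','timer'),('scene','rack')):print(t,[np.round(d['position']) for d in finder.look_for(n,t)[:1]])
print(ctrl.get_obs()['time'])
```

```text
0.9 [array([406., 303.]), array([457., 358.])]
1.15 [array([406., 318.]), array([455., 404.])]
1.28 [array([405., 324.]), array([453., 425.])]
brown_bottle [array([ 429., -105.,   39.])]
dish [array([398., 159.,  14.])]
timer [array([397., 161.,  14.])]
rack [array([565.,  95.,  80.])]
13.2833
```

View pics/s17.png

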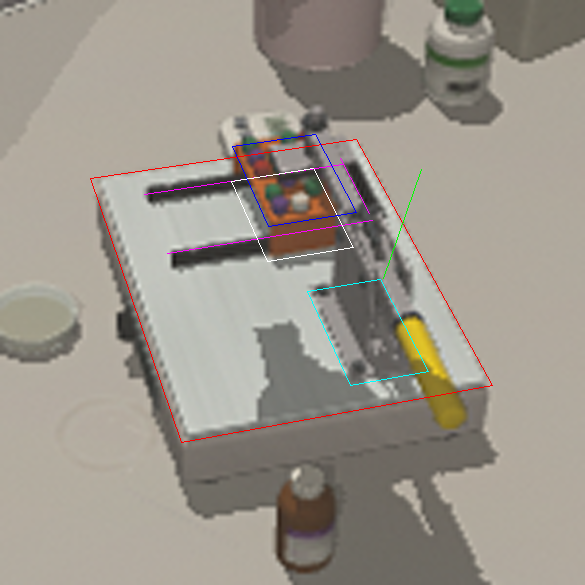

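Run:
```python
from h import *
print(workorder.finish_job())
```

```text
the job is handed in; nothing more can be done
None
```

I pushed the rack to its home position and pushed the clamp lever over until it locked. The job is handed in, and the robot was clear of everything with about 13 s on the clock. The rack is not touching the end stop; details are below.

**Last checks**
- **Rack:** its centre measured within about 2 mm of home along the guides and about 2 mm off-centre sideways. It looked flat, and it measured the same before and after clamping.
- **Lever:** it looked level, matching about 1.28 rad, and stayed there after I let go.
- **Pad:** it lies on the rack, toward the front half. I had no way to measure its force.
- **Bystanders:** the bottle and dish read within about 6 mm of their first measurements. The timer was not found in the last check, but it looked unmoved in the pictures.

**What disagreed with the task text**
- **Rack orientation:** the text says the rack's 90 mm side lies along the guides. The pictures show it lying across them, with the end panels straddling the rails. It slid home with no noticeable force, and my contact point agreed with what the pictures showed.
- **End stop:** because of that, home (rack centre at x = 0) leaves a visible gap of about 15 mm in front of the stop. I went by the stated limit of ±4 mm around x = 0 and did not push the rack on into the stop, which would have put it at about +15 mm.
- **Camera agreement:** the camera views differed from each other by a few millimetres. I therefore judged the rack's position against the rails and stop within a single picture.

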